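# Catch the rolling gas-cylinder trolley on its buffer and ease it home

### The arm

A 6-joint arm with a two-finger parallel gripper is mounted at the origin on the work surface. World frame = base frame: x ahead of the robot, y to its left, z up, the work surface at z = 0. Lengths are in m, angles in degrees, forces in N, time in s.
With the tool pointing down it reaches from about 0.25 to 0.725 m from the base axis. Payload 9.7 kg.
Tool frame: the origin (TCP) lies midway between the tips of the shut fingers; the grasp point (between the pads) lies bot.grasp_offset behind it (bot.grasp_offset is the distance from the TCP to the grasp point, in m); x points along the fingers, y is the direction in which the jaws open and shut, and the axes are right-handed (so a half turn about x gives the same grasp; the last joint's range is limited). The gripper opens to 85 mm and grips with 20 to 120 N. Pads are 22 mm wide; open, the fingers measure 114 mm over their backs; the gripper's body (76 mm by 85 mm) begins 54 mm behind the grasp point. The pads swing forward as they close: fully open they stand 13 mm farther back than shut.
Start: joints at [72.135, 4.979, 10.078, 95.1, 0, 90], TCP at [0.169, 0.523, 0.231] pointing down, gripper open.
Joint ranges: [-179.16, 179.16], [-48.56, 103.87], [-65.8, 70.77], [-126.05, 130.52], [-82.76, 87.17], [-180, 180]. Speed limits (degrees/s): [127.2, 127.2, 147.25, 180, 180, 180].

### API

Orientations are given as [roll, pitch, yaw] about the fixed x, y, z axes, in that order (R = Rz(yaw) Ry(pitch) Rx(roll)).
In Python, from workcell import status, camera, bot gives the robot as it stands.
- The arm moves only by the shell command python3 -m jog 'ROWS' [OPENING] [FORCE]. ROWS is text: rows parted by semicolons, each of 4 numbers parted by spaces: the shift along the tool's x, y, z in mm, then the turn about the tool's x in degrees. A call has exactly 8 rows; each row is the pose to reach, as a shift and turn from the pose commanded when the call began, along the tool's axes at that moment; what a row does not reach only later rows make up. A row lasts 1/8 s, in which the tool goes at most 62.5 mm and 10.7 degrees, less where a joint would pass 70% of its speed; a pose out of reach is approached as far as the arm can. A call with a gripper value outside its range is refused whole. OPENING is the opening, from 0 (shut) to 1 (fully open), set as the call begins (- or left out, the last holds). The fingers move at their own pace and stop on an object; FORCE is the grip in N (left out, the last holds). Time passes only in rows, so rows that repeat a pose let the fingers close, or fill a call up. It gives the time, the measured TCP pose, the force and the opening at its end, in the units of the state.
- status.get_obs(): the state, without advancing time (a new reading comes with each control period).
- camera(name): name is "scene" or "top" or "wrist"; returns a dict with "color" (384x512x3 uint8, red, green, blue), "vfov" (degrees; the focal length in pixels is half the picture's height over the tangent of half this angle, whatever the lens; pixels are square), "cx", "cy" (the principal point, pixels), "rvec" (rotation vector, rad) and "tvec" (3), from world to camera coordinates, as OpenCV has them. Camera axes: x right, y down, z forward; pixel columns grow to the right and rows downward; lengths in m; the calibration is good to about 2 mm. A picture is of the moment at which its call begins. There is no depth.
- bot.job_done(): hands the job in, once; it reports no verdict.
The state is a dict: "time": time; "q": joint angles; "qd": joint speeds; "joint_efforts": joint torques, N m; "ee_pos": TCP position; "tcp_rot": TCP orientation; "wrist_force": force on the tool from outside, world axes, zero at the start; "torque": the same for the moment, N m; "opening": finger opening in m.
Only numpy, scipy, OpenCV 4.12 (cv2) and the standard library are available. Lean on these libraries where they do the work, as an engineer would, in place of code of your own. Each camera call takes 0.05 s, during which the arm holds its last target. There are 200 camera calls.

### The job

Pull the red pin fully up and leave it up, so that the loaded trolley rolls off down the green track by itself, untouched for its first 150 mm. After that, still running, catch it with the hand on its orange sprung buffer only, so gently that the buffer never goes in by more than half of its 24 mm travel, and bring it to a stop held there for two seconds with its white pointer alongside the yellow plate. Then let it down slowly against the stop horns at the lower end without a bump, take the hand away, and leave everything else on the bench alone.

Things in the scene. Friction and masses are not known exactly. Their poses are not given: they have to be found in the camera images.
- track: Bright green fixed track, two rails, 680 mm long, 82 mm wide, in a new place each time. Origin on the bench under its middle; x level along it DOWNHILL, y to the left of that, z up. Slope 0.0205 rad down towards +x. The two dark stop horns at the lower end stand 31 to 47 mm off the middle line, tops below the buffer's axis; the space ahead of the buffer is free from 5 mm over the rails.
- trolley (a joint): Travel of the low steel trolley down the slope, m: 0 parked behind the pin, 0.48 against the stop horns. Nominal mass with load 0.8 kg (hidden: 0.85 to 1.3 times that); viscous rolling drag 0.9 N per m/s; gravity pulls it with mass x 9.81 x 0.0205, so nominal time constant 0.9 s and final free speed 0.18 m/s.
- buffer (a joint): Compression of the trolley's sprung buffer, m: 0 free, 0.024 bottomed. Spring 40 N/m, hardly damped (1 N per m/s), no preload: at rest on the slope the trolley presses it in by about 4 mm.
- buffer_face (a point): Centre of the downhill face of the orange buffer disc (40 mm diameter) on the trolley's nose, on the track's middle line, 37 mm above the rails; its x axis points downhill. Free, it lies 100 mm downhill of the trolley's centre, 45 mm ahead of the trolley's nose plate.
- pointer (a point): Tip of the trolley's white pointer: level with the trolley's centre along the track, 82 mm off the middle line on the track's -y side. The trolley's deck is 110 mm long, 90 mm wide; a small dark green gas cylinder (40 mm diameter) is strapped along it, top 27 mm above the buffer's axis; a red lug on the +y side leans on the pin.
- zone: Yellow plate fixed on the bench beside the track on its -y side, 140 mm long along the track, 14 mm thick, 62 mm high, at another place along the track each time. Origin under its middle, axes parallel to the track's (x downhill); its ends are at x = -70 and +70 mm.
- pin (a joint): Lift of the latch pin, m: 0 down (trolley held), 0.030 fully up; the trolley is free from about 0.018. Slides straight up with 2 N of friction and stays where it is left.
- pin_grip (a point): Middle of the pin's red knob (round, 30 mm diameter, 26 mm high, upright axis); moves with the pin. It stands beside the track on its +y side, 70 mm off the middle line, next to the parked trolley's nose. With the pin down the knob's underside is 27 mm above the grey guide bracket and 16 mm above the trolley's highest point.
- hammer: Loose hammer on the bench, a bystander. Origin under its middle, handle along its x axis.
- wrench: Loose wrench on the bench, a bystander. Origin under its middle, along its x axis.
- jar: Amber glass jar with black cap, 64 mm diameter, 85 mm high, a bystander. Origin under its middle.
- tin: Red tin can, 74 mm diameter, 100 mm high, a bystander. Origin under its middle.
- offcut: Wooden offcut 90 x 140 x 40 mm, a bystander. Origin under its middle.
- tray: Blue tray of bar stock, 160 x 240 x 50 mm, a bystander. Origin under its middle.

How it is judged (in metres and radians):
On the way, in this order (a step that is already met when the one before it is completed fails the run):
1. the pin is pulled up and the trolley runs free, untouched, faster than 0.1 m/s and 150 mm or more from its parking place (value of joint pin above 0.018 m and value of joint trolley above 0.145 m and velocity of joint trolley above 0.1 m/s and contact force between the fingers and trolley below 0.1 N), for 0.03 s.
2. the trolley is stopped (under 0.04 m/s) on its buffer, which the hand presses in, with the pointer alongside the yellow plate, for 1.5 s (x of pointer in the frame of zone between -0.075 and 0.075 m and velocity of joint trolley between -0.04 and 0.04 m/s and value of joint buffer above 0.001 m and contact force between the fingers and buffer above 0.03 N), for 1.5 s.
At the end, for the whole second after the job is handed in: The trolley rests against the lower stop horns (travel over 470 mm of 480), still, its buffer free, the pin still up (over 18 mm), and the hand touches nothing (value of joint trolley above 0.47 m and velocity of joint trolley between -0.02 and 0.02 m/s and value of joint pin above 0.018 m and value of joint buffer below 0.006 m).
It fails at once if the buffer is pressed in by more than 13 mm (value of joint buffer above 0.013 m).
It fails at once if the trolley runs into the stop horns faster than 0.12 m/s (value of joint trolley above 0.47 m and velocity of joint trolley above 0.12 m/s).
It fails at once if the fingers push the trolley elsewhere than on its buffer (contact force between the fingers and trolley above 1 N and contact force between the fingers and buffer below 0.1 N).
It fails at once if the hand touches the running trolley within its first 145 mm of travel (contact force between the fingers and trolley above 0.2 N and value of joint trolley between 0.01 and 0.145 m).
It fails at once if a bystander on the bench is moved by more than 30 mm (distance of any of hammer, wrench, jar, tin, offcut, tray from where it was at the start of the episode above 0.03 m).
It also fails if it takes over 42 s, if anything falls off the work surface, if the arm or the gripper's body presses on something with over 40 N, if the wrist force passes 120 N, or if a joint passes its speed limit or range.

## Working session

There is one attempt and no reset: what is moved stays moved. The work goes in short steps, Python scripts to look and compute and a shell command to move; the robot and the scene stay as the last step left them, time stands still between calls to the robot, and variables do not carry over. Pictures are saved under pics/ and viewed, about 8 in all and at most 12, crops included, and the job is handed in when it is done.

```bash
ls; mkdir -p pics; cat > h.py <<'E'
import numpy as np, cv2
from workcell import status, camera, bot
def K(c):
    f=192/np.tan(np.radians(c["vfov"])/2); return np.array([[f,0,c["cx"]],[0,f,c["cy"]],[0,0,1]])
def cam(c):
    R=cv2.Rodrigues(np.array(c["rvec"],float))[0]; t=np.array(c["tvec"],float).ravel(); return R,t
def ray(c,u,v):
    R,t=cam(c); d=R.T@np.linalg.inv(K(c))@np.array([u,v,1.]); return -R.T@t,d
def onz(c,u,v,z):
    o,d=ray(c,u,v); return o+d*(z-o[2])/d[2]
def proj(c,p):
    R,t=cam(c); q=K(c)@(R@np.array(p,float)+t); return q[:2]/q[2]
def save(c,n): cv2.imwrite("pics/"+n,cv2.cvtColor(c["color"],cv2.COLOR_RGB2BGR))
E
python3 - <<'E'
from h import *
s=status.get_obs(); print(s["time"],s["ee_pos"],s["tcp_rot"],s["wrist_force"],s["opening"],bot.grasp_offset)
im=[]
for n in("top","scene"):
    c=camera(n); np.save(f"{n}0.npy",c,allow_pickle=True); save(c,n+"0.png"); print(n,c["vfov"],c["cx"],c["cy"],ray(c,256,192))
    im.append(cv2.cvtColor(c["color"],cv2.COLOR_RGB2BGR))
cv2.imwrite("pics/top0b.png",cv2.resize(im[0],(800,600),interpolation=cv2.INTER_CUBIC))
cv2.imwrite("pics/scene0b.png",cv2.resize(im[1],(800,600),interpolation=cv2.INTER_CUBIC))
E
```

```text
pics
0.0 [0.16866672 0.52326521 0.23057964] [ -91.07614348   89.92397869 -108.94313088] [-0.40779184 -0.012027    0.07294324] 0.0853785094645584 0.0187
top 43.67361195075054 252.81671921727892 182.00639206656643 (array([0.36464976, 0.1138068 , 1.76329766]), array([ 0.10920584,  0.00300734, -0.9942556 ]))
scene 47.33811414725429 254.29137692835891 192.9580974965918 (array([ 1.32436636, -0.37455245,  0.91513242]), array([-0.62465464,  0.40183365, -0.66959413]))
```

View pics/top0b.png

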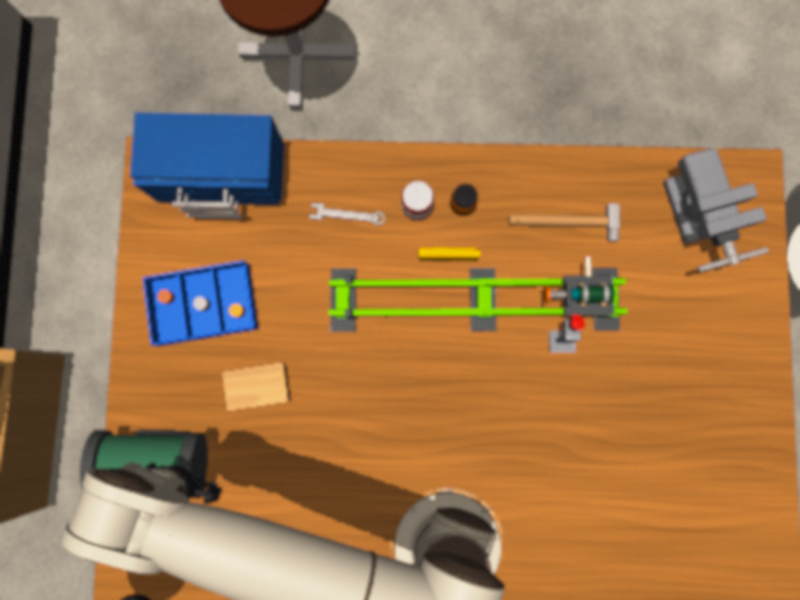

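View pics/scene0b.png

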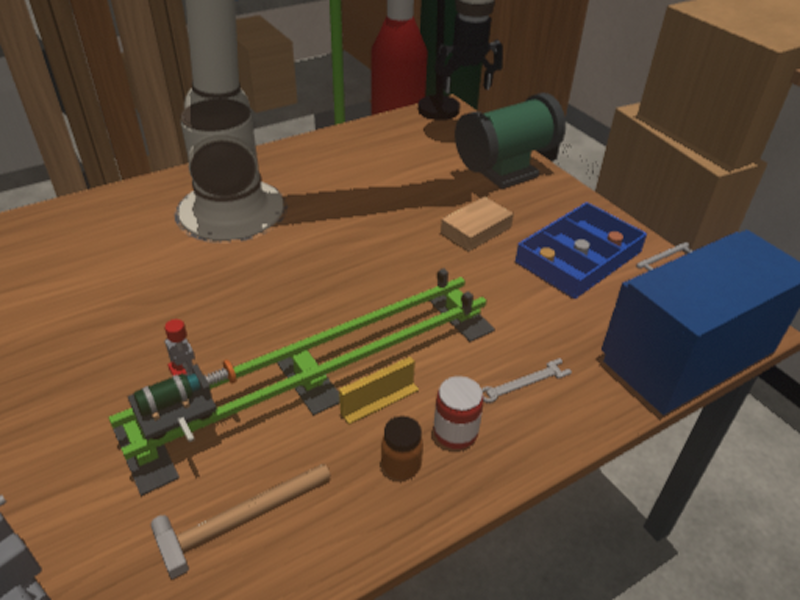

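The top view shows the track with downhill going left (world +y): trolley near (590,293), knob (577,322), buffer (548,295), plate (449,253) and horns at about (340,297). All bystanders are clear of the track. The scene view agrees.

```bash
cat > m.py <<'E'
from h import *
C={n:np.load(n+"0.npy",allow_pickle=True).item() for n in("top","scene")}
# ROIs in native px (x0,y0,x1,y1)
roi={"top":dict(green=(200,165,410,215),yellow=(262,150,315,172),red=(358,195,380,215),orange=(343,180,358,200)),
 "scene":dict(green=(65,170,320,300),yellow=(212,222,275,275),red=(100,200,125,220),orange=(140,225,155,250))}
hs={"green":[(40,150,60),(65,255,255)],"yellow":[(22,150,80),(32,255,255)],"red":[(0,170,80),(6,255,255)],"orange":[(5,120,80),(14,255,255)]}
P={}
for n,c in C.items():
    hsv=cv2.cvtColor(c["color"],cv2.COLOR_RGB2HSV)
    for k,(x0,y0,x1,y1) in roi[n].items():
        lo,hi=hs[k]; m=cv2.inRange(hsv,np.array(lo),np.array(hi)); 
        if k=="red": m|=cv2.inRange(hsv,np.array((174,170,80)),np.array((180,255,255)))
        z=np.zeros_like(m); z[y0:y1,x0:x1]=m[y0:y1,x0:x1]
        pts=cv2.findNonZero(z).reshape(-1,2); P[n,k]=pts
        r=cv2.minAreaRect(pts.astype(np.float32)); print(n,k,len(pts),pts.mean(0).round(2),[np.round(a,1) for a in r],pts.min(0),pts.max(0))
def tri(a,b):
    o1,d1=ray(C["top"],*a);o2,d2=ray(C["scene"],*b)
    s=np.linalg.lstsq(np.c_[d1,-d2],o2-o1,rcond=None)[0]
    p,q=o1+d1*s[0],o2+d2*s[1]; return (p+q)/2,np.linalg.norm(p-q)
for k in("red","orange"): print(k,tri(P["top",k].mean(0),P["scene",k].mean(0)))
# plate top in top view at z=.062
r=cv2.minAreaRect(P["top","yellow"].astype(np.float32)); print("plate corners z=.062",[onz(C["top"],*p,.062).round(4) for p in cv2.boxPoints(r)])
# rails: fit lines in top view
g=P["top","green"]
for nm,lo,hi in(("up",178,184),("dn",196,204)):
    q=g[(g[:,1]>=lo)&(g[:,1]<=hi)]; 
    q=np.array([[x,q[q[:,0]==x][:,1].mean()] for x in range(215,340) if (q[:,0]==x).sum() and not(300<x<318)])
    f=np.polyfit(q[:,0],q[:,1],1); print(nm,f,[onz(C["top"],x,np.polyval(f,x),.05).round(4) for x in(215,335)])
E
python3 m.py
python3 - <<'E'
import cv2,numpy as np
a=cv2.imread('pics/scene0.png')[185:300,60:320]; b=cv2.imread('pics/top0.png')[150:225,200:410]
a=cv2.resize(a,(780,345),interpolation=cv2.INTER_CUBIC); b=cv2.resize(b[:, :],(630,225),interpolation=cv2.INTER_CUBIC)
o=np.zeros((580,780,3),np.uint8);o[:345]=a;o[350:575,:630]=b
cv2.imwrite('pics/crop1.png',o)
E
```

```text
top green 1245 [289.64 189.74] [array([305.5, 189.5]), array([ 25., 187.]), np.float64(90.0)] [212 177] [399 202]
top yellow 272 [286.75 161.93] [array([287. , 161.5]), array([ 7., 38.]), np.float64(90.0)] [268 158] [306 165]
top red 72 [368.89 205.81] [array([369. , 205.5]), array([9., 8.]), np.float64(90.0)] [365 201] [373 210]
top orange 84 [350.15 189.33] [array([350., 189.]), array([10., 14.]), np.float64(90.0)] [343 184] [357 194]
scene green 2928 [193.37 233.45] [array([192.6, 236.4]), array([ 35.3, 251.1]), np.float64(68.2)] [ 70 178] [310 296]
scene yellow 10 [232.3 244.3] [array([237.1, 242.1]), array([ 3.6, 41.1]), np.float64(65.2)] [218 232] [255 252]
scene red 141 [111.56 210.69] [array([111.5, 211. ]), array([14., 11.]), np.float64(90.0)] [106 204] [117 218]
scene orange 260 [147.27 235.99] [array([147., 237.]), array([24., 14.]), np.float64(90.0)] [140 225] [154 249]
red (array([ 0.50247567, -0.26097001,  0.15957243]), np.float64(0.0015080851557895325))
orange (array([ 0.56520481, -0.20694593,  0.09808338]), np.float64(0.005897897360740712))
plate corners z=.062 [array([0.6757, 0.0784, 0.062 ]), array([ 0.6787, -0.0584,  0.062 ]), array([ 0.6531, -0.0586,  0.062 ]), array([0.6501, 0.078 , 0.062 ])]
up [-8.20215699e-03  1.83156609e+02] [array([0.588 , 0.2678, 0.05  ]), array([ 0.6011, -0.1647,  0.05  ])]
dn [-4.05076901e-04  1.99409413e+02] [array([0.5231, 0.2656, 0.05  ]), array([ 0.5329, -0.1647,  0.05  ])]
```

View pics/crop1.png

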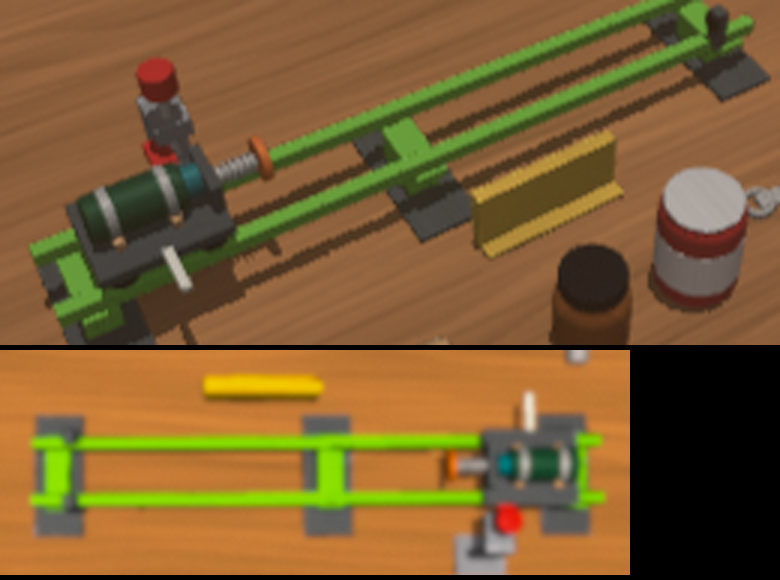

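The crop confirms the layout: horns at the far left end, buffer disc at native top pixel (350.5,188.7), pointer at about (376,287), knob at (369,206). Heights fit too: knob about 0.158, buffer axis about 0.10. Next I'll work out the tool axes and the first move.

```bash
cat >> h.py <<'E'
from scipy.spatial.transform import Rotation as Ro
YAW=91.4
def tool(s=None):
    s=s or status.get_obs(); return np.array(s["ee_pos"]),Ro.from_euler("xyz",s["tcp_rot"],degrees=True).as_matrix()
def togo(p):
    t,R=tool(); return (R.T@(np.array(p)-t)*1000).round(1)
E
python3 - <<'E'
from h import *
t,R=tool(); print(R.round(3))
a=np.radians(YAW); d=np.array([np.cos(a),np.sin(a),0])
print("shift",togo([.47,-.26,.27]))
# turn about tool x so that tool z is along +-d
for s in(1,-1):
    zt=s*d; ang=np.degrees(np.arctan2(-(zt@R[:,1]),zt@R[:,2])); print(s,ang)
E
```

```text
[[-0.     0.307  0.952]
 [-0.001  0.952 -0.307]
 [-1.    -0.001  0.   ]]
shift [ -38.6 -653.1  527.1]
1 -109.2640975860976
-1 70.7359024139024
```

```bash
python3 -m jog '-10 -46 37 8.8; -20 -92 74 17.7; -30 -138 111 26.5; -40 -184 148 35.4; -40 -230 185 44.2; -40 -276 222 53; -40 -322 259 61.9; -40 -368 296 70.7' 0.6
python3 - <<'E'
from h import *
s=status.get_obs();t,R=tool(s); print(t,s["opening"],s["q"],R.round(3)); print(togo([.49,-.255,.25]))
E
```

```text
time: 1.1
ee_pos: [0.3377, 0.0806, 0.2712]
tcp_rot: [107.5, 90.0, 18.7]
wrist_force: [0.9, 0.9, -0.4]
opening: 0.0511
[0.33770771 0.08060492 0.27121556] 0.05111253365902235 [ 1.34220092e+01 -2.11234219e+01 -8.49580030e+00  1.02596953e+02
  2.83446132e-03  1.02256383e+02] [[ 0.001  1.     0.02 ]
 [ 0.     0.02  -1.   ]
 [-1.     0.001 -0.   ]]
[ 21.2 145.4 338.6]
```

```bash
python3 -m jog '3 24 56 0; 7 48 112 0; 10 72 168 0; 14 96 224 0; 18 120 280 0; 20 140 330 0; 20 142 334 0; 20 142 334 0'
python3 - <<'E'
from h import *
s=status.get_obs();t,R=tool(s); print(t,R.round(3)[:,1:])
for n in("wrist","top"):
    c=camera(n); np.save(n+"1.npy",c,allow_pickle=True)
    if n=="wrist":
        cv2.imwrite("pics/w1.png",cv2.cvtColor(c["color"],cv2.COLOR_RGB2BGR)); print(ray(c,256,192),c["vfov"])
E
```

```text
time: 2.1
ee_pos: [0.4876, -0.2479, 0.2507]
tcp_rot: [-124.3, 89.9, 147.1]
wrist_force: [-0.4, 1.8, 0.0]
opening: 0.0511
[ 0.48762265 -0.24788422  0.25072999] [[ 1.     0.024]
 [ 0.024 -1.   ]
 [-0.001 -0.001]]
(array([ 0.48473414, -0.16991335,  0.39433037]), array([ 0.00447728, -0.30331397, -0.95288436])) 61.677788316123305
```

View pics/w1.png

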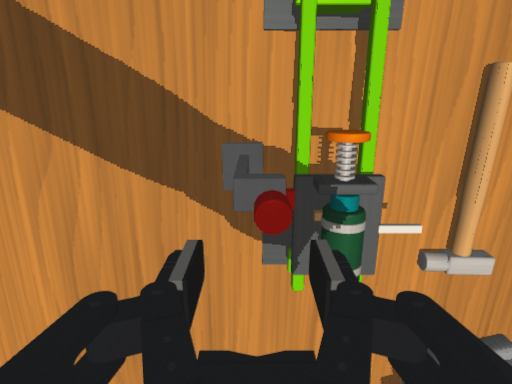

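The wrist view shows the knob at (273,212), the buffer disc at (349,136) spanning columns 327-371, and the pointer tip at (421,229). I'll cast these to points and cross-check against the first views.

```bash
python3 - <<'E'
from h import *
w=np.load("wrist1.npy",allow_pickle=True).item(); hsv=cv2.cvtColor(w["color"],cv2.COLOR_RGB2HSV)
def blob(lo,hi,x0,y0,x1,y1):
    m=cv2.inRange(hsv,np.array(lo),np.array(hi)); z=m*0; z[y0:y1,x0:x1]=m[y0:y1,x0:x1]
    n,l,st,ce=cv2.connectedComponentsWithStats(z); i=1+st[1:,4].argmax(); return st[i],ce[i],np.argwhere(l==i)[:,::-1]
st,ce,p=blob((0,180,60),(5,255,255),245,180,292,240); print("knob",st,ce)
for z in(.165,.171): print(z,onz(w,*ce,z))
st2,c2,p2=blob((5,200,120),(14,255,255),320,125,380,148); print("disc",st2,c2)
for z in(.098,.101,.104): print(z,onz(w,*c2,z), onz(w,st2[0],c2[1],z)[0],onz(w,st2[0]+st2[2],c2[1],z)[0])
S=np.load("scene0.npy",allow_pickle=True).item();T=np.load("top0.npy",allow_pickle=True).item()
def tri(*cs):
    A=[];b=[]
    for c,u,v in cs:
        o,d=ray(c,u,v); d/=np.linalg.norm(d); M=np.eye(3)-d[None].T*d; A.append(M);b.append(M@o)
    A=np.vstack(A);b=np.hstack(b); x=np.linalg.lstsq(A,b,rcond=None)[0]; return x.round(4),np.abs(A@x-b).max().round(4)
print("knob tri w+s",tri((w,*ce),(S,111.56,210.7)),"w+t",tri((w,*ce),(T,368.9,205.8)))
print("disc tri",tri((w,*c2),(S,60+261/3,185+157/3)),tri((w,*c2),(T,350.5,188.7)))
print("ptr tip",[onz(w,421,229,z) for z in(.07,.085)], "top",[onz(T,376,281,z)for z in(.07,)], onz(T,200+528/3,150+(393-350)/3,.075))
# rails from wrist
g=cv2.inRange(hsv,np.array((40,150,60)),np.array((65,255,255)))
for y in(60,150): 
    x=np.where(g[y])[0]; print(y,x.min(),x.max(),[onz(w,(x.min()+x.max())/2,y,z).round(4) for z in(.06,)],onz(w,x.max(),y,.06)[0]-onz(w,x.min(),y,.06)[0])
E
```

```text
knob [ 254  189   38   46 1425] [273.31578947 211.46947368]
0.165 [ 0.49938869 -0.25816759  0.165     ]
0.171 [ 0.49900528 -0.25585859  0.171     ]
disc [327 132  43  11 312] [346.78846154 136.76602564]
0.098 [ 0.56806638 -0.20905511  0.098     ] 0.5499388964889593 0.5893236564037492
0.101 [ 0.56722274 -0.20865885  0.101     ] 0.5492787742080909 0.5882648092766117
0.104 [ 0.5663791  -0.20826258  0.104     ] 0.5486186519272226 0.5872059621494744
knob tri w+s (array([ 0.4998, -0.2612,  0.1574]), np.float64(0.0001)) w+t (array([ 0.501 , -0.2592,  0.163 ]), np.float64(0.0014))
disc tri (array([ 0.5688, -0.2077,  0.0968]), np.float64(0.0015)) (array([ 0.5647, -0.2079,  0.1109]), np.float64(0.0005))
ptr tip [array([ 0.66822121, -0.31125685,  0.07      ]), array([ 0.65973509, -0.30471983,  0.085     ])] top [array([ 0.2498295 , -0.30349882,  0.07      ])] [ 0.65872604 -0.30650882  0.075     ]
60 299 383 [array([ 0.5652, -0.1406,  0.06  ])] 0.08102881102920756
150 296 374 [array([ 0.5679, -0.2281,  0.06  ])] 0.08162215179785459
```

```bash
python3 -m jog '10 11.6 11.4 0; 30 11.6 11.4 0; 55 11.6 11.4 0; 80 11.6 11.4 0; 100 11.6 11.4 0; 112 11.6 11.4 0; 117 11.6 11.4 0; 117 11.6 11.4 0'
python3 - <<'E'
from h import *
s=status.get_obs();print(s["ee_pos"],s["wrist_force"],s["time"])
a=cv2.cvtColor(camera("wrist")["color"],cv2.COLOR_RGB2BGR); b=cv2.cvtColor(camera("scene")["color"],cv2.COLOR_RGB2BGR)[180:300,60:220]
cv2.imwrite("pics/w2.png",np.hstack([cv2.resize(a,(400,300)),cv2.resize(b,(400,300))]))
E
```

```text
time: 3.2
ee_pos: [0.4999, -0.259, 0.1345]
tcp_rot: [59.6, 90.0, -28.9]
wrist_force: [-0.2, -0.1, 0.6]
opening: 0.0513
[ 0.4999366  -0.25901699  0.13448277] [-0.21199076 -0.10137453  0.61022957] 3.2
```

View pics/w2.png

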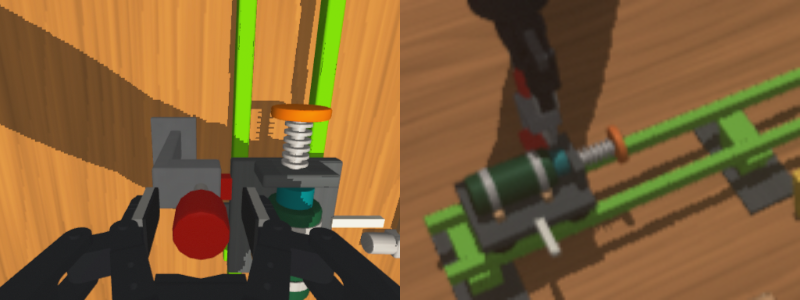

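The left panel shows the knob at (200,225), centred between the pads, and everything else is clear. I'll close and lift partway, staying below the release height.

```bash
python3 -m jog '0 0 0 0; 0 0 0 0; 0 0 0 0; 0 0 0 0; -2 0 0 0; -5 0 0 0; -9 0 0 0; -10 0 0 0' 0 40
python3 - <<'E'
from h import *
s=status.get_obs();print(s["ee_pos"],s["wrist_force"],s["time"],s["opening"])
a=camera("wrist"); a=cv2.cvtColor(a["color"],cv2.COLOR_RGB2BGR); b=cv2.cvtColor(camera("scene")["color"],cv2.COLOR_RGB2BGR)[180:300,60:220]
cv2.imwrite("pics/w3.png",np.hstack([cv2.resize(a,(400,300)),cv2.resize(b,(400,300))]))
E
```

```text
time: 4.3
ee_pos: [0.5001, -0.2591, 0.1441]
tcp_rot: [84.0, 90.0, -4.5]
wrist_force: [5.2, -0.5, -1.7]
opening: 0.0292
[ 0.5000586  -0.25912058  0.14414065] [ 5.16144907 -0.5157558  -1.74674744] 4.3 0.029165024251187673
```

View pics/w3.png

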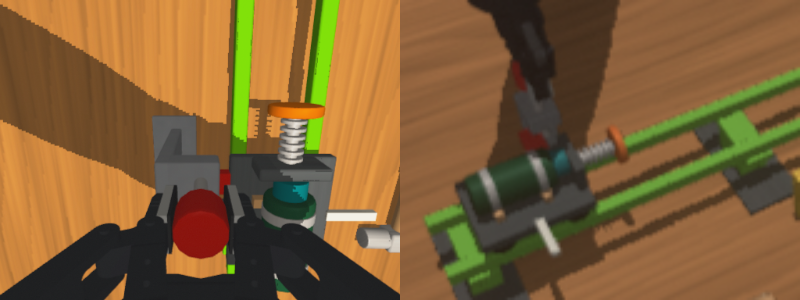

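Gripped at a 29 mm opening, lifted about 10 mm, and the trolley is still parked. Now the release, with the lift at the very end of one call, then straight to the catching place.

```bash
python3 -m jog '0 0 0 0; 0 0 0 0; 0 0 0 0; 0 0 0 0; 0 0 0 0; -2 0 0 0; -6 0 0 0; -20 0 0 0'
python3 -m jog '0 0 0 0; 0 0 0 0; 0 0 -30 0; 0 0 -85 0; 0 20 -135 0; 20 50 -185 0; 52 69 -225 0; 87 69 -228 0' 0.6
cat > look.py <<'E'
from h import *
import sys
tag=sys.argv[1]; s=status.get_obs(); print(s["time"],s["ee_pos"],s["opening"],s["wrist_force"])
c=camera("top"); 
c0=np.load("top0.npy",allow_pickle=True).item()
sc=camera("scene"); np.save("sc"+tag+".npy",sc,allow_pickle=True); np.save("tp"+tag+".npy",c,allow_pickle=True)
def ptr(c):
    h=cv2.cvtColor(c["color"],cv2.COLOR_RGB2HSV); m=cv2.inRange(h,np.array((0,0,150)),np.array((180,90,255))); z=m*0; z[163:176,205:400]=m[163:176,205:400]
    n,l,st,ce=cv2.connectedComponentsWithStats(z); return [(st[i][4],ce[i].round(2),onz(c,*ce[i],.075).round(4)) for i in range(1,n) if st[i][4]>5]
print("t0",ptr(c0)); print("now",ptr(c))
E
python3 look.py a
```

```text
time: 5.4
ee_pos: [0.5, -0.2591, 0.1636]
tcp_rot: [-134.2, 90.0, 137.3]
wrist_force: [7.0, -2.2, -3.2]
opening: 0.0292
time: 6.4
ee_pos: [0.5634, -0.0267, 0.0756]
tcp_rot: [-112.4, 90.0, 159.3]
wrist_force: [0.3, -0.1, 0.4]
opening: 0.0511
6.4 [ 0.56335122 -0.02671358  0.07564601] 0.05109641601524574 [ 0.27180498 -0.13049636  0.38193982]
t0 [(np.int32(39), array([376.18, 170.05]), array([ 0.6381, -0.3069,  0.075 ]))]
now [(np.int32(524), array([312.89, 168.99]), array([ 0.637 , -0.0819,  0.075 ])), (np.int32(44), array([350.57, 169.73]), array([ 0.6373, -0.2159,  0.075 ]))]
```

```bash
cat > sim.py <<'E'
from h import *
F0=-.207  # free buffer face y when parked
def roll(m,t0,t):
    T=m/.9; V=m*9.81*.0205/.9; u=np.maximum(t-t0,0); return V*(u-T*(1-np.exp(-u/T))), V*(1-np.exp(-u/T))
def sim(m,s,v,t,rows,y0,off=.011,n=None,lag=.0):
    # rows: hand tcp y targets per 1/8 s from time t
    ts=t+lag+np.arange(len(rows)+1)/8; ys=np.r_[y0,rows]; dt=.0005; out=[]; x=0
    for k in range(int((ts[-1]-t)/dt)):
        tt=t+k*dt; h=np.interp(tt,ts,ys)-off; hv=(np.interp(tt+dt,ts,ys)-off-h)/dt
        x=F0+s-h; f=0
        if x>0: f=max(0,40*x+1*(v-hv))
        v+=dt*(m*9.81*.0205-.9*v-f)/m; s+=v*dt
        out.append((tt,s,v,x))
    return np.array(out)
E
python3 - <<'E'
from h import *
from sim import *
c=camera("top"); T0=np.load("top0.npy",allow_pickle=True).item(); np.save("tpb.npy",c,allow_pickle=True)
def u(c,x0,x1):
    h=cv2.cvtColor(c["color"],cv2.COLOR_RGB2HSV); m=cv2.inRange(h,np.array((0,0,150)),np.array((180,90,255)))[163:176,x0:x1]; p=cv2.findNonZero(m).reshape(-1,2); return p.mean(0)+[x0,163],len(p)
for n,cc,r in(("0",T0,(365,390)),("a",np.load("tpa.npy",allow_pickle=True).item(),(338,365)),("b",c,(334,360))):
    q,k=u(cc,*r); print(n,q,k,onz(cc,*q,.075))
# scene: pointer white blob parked vs now
for n in("scene0","sca"):
    cc=np.load(n+".npy",allow_pickle=True).item(); h=cv2.cvtColor(cc["color"],cv2.COLOR_RGB2HSV); m=cv2.inRange(h,np.array((0,0,120)),np.array((180,70,255))); 
    k,l,st,ce=cv2.connectedComponentsWithStats(m)
    print(n,[(st[i][:5].tolist(),onz(cc,*ce[i],.075).round(4)) for i in range(1,k) if 15<st[i][4]<200 and 90<ce[i][0]<260 and 200<ce[i][1]<300])
for m in(.68,.8,.92,1.04): print(m,[np.round(roll(m,5.3+d,np.array([6.4,6.5])),4).tolist() for d in(-.02,0.01)])
print(status.get_obs()["time"])
E
```

```text
0 [376.17948718 170.05128205] 39 [ 0.63810771 -0.30693202  0.075     ]
a [350.56818182 169.72727273] 44 [ 0.63728939 -0.2159449   0.075     ]
b [346.5        170.23809524] 42 [ 0.63513292 -0.20147933  0.075     ]
scene0 [([132, 236, 13, 8, 39], array([ 0.5443, -0.2246,  0.075 ])), ([111, 240, 6, 10, 31], array([ 0.5307, -0.2816,  0.075 ])), ([92, 247, 6, 11, 35], array([ 0.53  , -0.3302,  0.075 ])), ([114, 267, 10, 14, 61], array([ 0.6245, -0.3012,  0.075 ]))]
sca [([116, 213, 7, 12, 30], array([ 0.4498, -0.2419,  0.075 ])), ([106, 216, 6, 6, 27], array([ 0.4339, -0.2648,  0.075 ])), ([168, 223, 11, 6, 26], array([ 0.5447, -0.1272,  0.075 ])), ([149, 226, 7, 9, 29], array([ 0.5297, -0.1798,  0.075 ])), ([131, 232, 7, 10, 34], array([ 0.5299, -0.2284,  0.075 ])), ([107, 241, 6, 10, 28], array([ 0.5266, -0.2913,  0.075 ])), ([153, 251, 10, 14, 56], array([ 0.6237, -0.2039,  0.075 ]))]
0.68 [[[0.0814, 0.0934], [0.1174, 0.1217]], [[0.0779, 0.0898], [0.116, 0.1205]]]
0.8 [[[0.0864, 0.0995], [0.1281, 0.1334]], [[0.0826, 0.0955], [0.1263, 0.1319]]]
0.92 [[[0.0904, 0.1044], [0.1368, 0.1433]], [[0.0863, 0.1001], [0.1348, 0.1414]]]
1.04 [[[0.0936, 0.1084], [0.1442, 0.1515]], [[0.0893, 0.1039], [0.1419, 0.1494]]]
6.55
```

```bash
cat > plan.py <<'E'
from sim import *
from scipy.optimize import differential_evolution as DE
t=6.55; y0=-.0294
cases=[]
for m,t0 in((.86,5.265),(.95,5.285),(1.04,5.31)):
    s,v=roll(m,t0,t); 
    for ds in(-.003,.003): cases.append((m,s+ds,v))
if __name__=="__main__":
    print(status.get_obs()["ee_pos"],status.get_obs()["opening"]); print(np.round(cases,4))
def rows(p):
    w,v1,a1,tc,a2=p; tt=np.arange(1,25)/8; g=np.arange(0,3.001,.005)
    vel=np.clip((g-w)*a1,0,v1); vel=np.where(g>w+tc,np.maximum(0,v1-a2*(g-w-tc)),vel)
    y=np.cumsum(vel)*.005; return y0+np.interp(tt,g,y)
def cost(p,full=False):
    r=rows(p); c=0; inf=[]
    for m,s,v in cases:
        o=sim(m,s,v,t,r,y0); mx=o[:,3].max(); i=np.argmax(o[:,3]>0); e=o[-1]
        late=o[o[:,0]>t+2.4]
        c=max(c, mx*1000+ 2*max(0,.160-o[i,1])*1000+ max(0,abs(e[1]-.32)-.02)*500+max(0,.002-late[:,3].min())*1000)
        inf.append((m,o[i,1],mx,e[1],late[:,3].min(),np.abs(late[:,2]).max()))
    return inf if full else c
if __name__=="__main__":
    import sim as S
    r=DE(cost,[(0.1,.6),(.09,.16),(.3,1.2),(.2,1.2),(.04,.3)],maxiter=5,popsize=5,seed=1,workers=-1,updating="deferred",polish=False)
    print(r.x,r.fun); [print(np.round(i,4)) for i in cost(r.x,True)]
    print(((rows(r.x)-y0)*1000).round(1))
E
nproc; time timeout 400 python3 plan.py
```

```text
4
[ 0.56128899 -0.02907962  0.07529793] 0.05119002180712878
[[0.86   0.1082 0.1421]
 [0.86   0.1142 0.1421]
 [0.95   0.1091 0.1482]
 [0.95   0.1151 0.1482]
 [1.04   0.1085 0.1529]
 [1.04   0.1145 0.1529]]
[0.10295801 0.12581415 0.50812045 0.76048811 0.09657889] 10.501773018443489
[0.86   0.2505 0.0095 0.334  0.0022 0.0188]
[0.86   0.2342 0.0076 0.3338 0.0028 0.0121]
[0.95   0.2303 0.0094 0.3344 0.0028 0.0153]
[0.95   0.2159 0.008  0.334  0.0036 0.0087]
[1.04   0.2207 0.0105 0.3348 0.0031 0.0155]
[1.04   0.2079 0.0096 0.3345 0.004  0.0086]
[  0.2   5.7  19.   34.7  50.4  66.1  81.9  96.7 110.  121.7 132.  140.8
 148.  153.8 158.  160.8 162.  162.1 162.1 162.1 162.1 162.1 162.1 162.1]
real	0m14.181s
user	0m48.813s
sys	0m0.393s
```

```bash
sed -i 's/(-.003,.003)/(-.004,.004)/; s/abs(e\[1\]-.32)-.02/abs(e[1]-.335)-.025/; s/maxiter=5,popsize=5/maxiter=25,popsize=7/' plan.py; time timeout 500 python3 plan.py
```

```text
[ 0.56128899 -0.02907962  0.07529793] 0.05119002180712878
[[0.86   0.1072 0.1421]
 [0.86   0.1152 0.1421]
 [0.95   0.1081 0.1482]
 [0.95   0.1161 0.1482]
 [1.04   0.1075 0.1529]
 [1.04   0.1155 0.1529]]
[0.23179786 0.14867798 0.6525951  0.33022242 0.07097075] 7.457030036845974
[0.86   0.2276 0.0071 0.3588 0.0043 0.0176]
[0.86   0.1821 0.0058 0.3584 0.0039 0.0202]
[0.95   0.197  0.0066 0.3592 0.0047 0.0209]
[0.95   0.1727 0.0065 0.3587 0.0042 0.0196]
[1.04   0.1861 0.0072 0.3597 0.0052 0.0211]
[1.04   0.172  0.0075 0.359  0.0045 0.022 ]
[0.000e+00 1.000e-01 6.900e+00 2.330e+01 4.170e+01 5.920e+01 7.550e+01
 9.080e+01 1.049e+02 1.179e+02 1.298e+02 1.406e+02 1.503e+02 1.589e+02
 1.663e+02 1.727e+02 1.779e+02 1.821e+02 1.851e+02 1.870e+02 1.879e+02
 1.879e+02 1.879e+02 1.879e+02]
real	1m21.541s
user	4m54.647s
sys	0m0.339s
```

```bash
python3 -m jog '0 0 0 0; 0 0 0 0; 0 0 -7 0; 0 0 -23.3 0; 0 0 -41.7 0; 0 0 -59.2 0; 0 0 -75.5 0; 0 0 -90.8 0' 0
python3 -m jog '0 0 -14.1 0; 0 0 -27.1 0; 0 0 -39 0; 0 0 -49.8 0; 0 0 -59.5 0; 0 0 -68.1 0; 0 0 -75.5 0; 0 0 -81.9 0'
python3 -m jog '0 0 -5.2 0; 0 0 -9.4 0; 0 0 -12.4 0; 0 0 -14.3 0; 0 0 -15.2 0; 0 0 -15.2 0; 0 0 -15.2 0; 0 0 -15.2 0'
python3 - <<'E'
from h import *
s=status.get_obs();print(s["ee_pos"],s["wrist_force"],s["time"],s["opening"])
c=camera("top"); np.save("tpc.npy",c,allow_pickle=True)
h=cv2.cvtColor(c["color"],cv2.COLOR_RGB2HSV); m=cv2.inRange(h,np.array((0,0,150)),np.array((180,90,255))); z=m*0; z[163:176,205:400]=m[163:176,205:400]
n,l,st,ce=cv2.connectedComponentsWithStats(z); print([(st[i],onz(c,*ce[i],.075)) for i in range(1,n)])
b=cv2.cvtColor(camera("scene")["color"],cv2.COLOR_RGB2BGR)[140:300,60:320]; a=cv2.cvtColor(c["color"],cv2.COLOR_RGB2BGR)[140:220,190:390]
cv2.imwrite("pics/c3.png",np.vstack([cv2.resize(b,(520,320)),cv2.resize(a,(520,208))]))
E
```

```text
time: 7.55
ee_pos: [0.5607, 0.0628, 0.0772]
tcp_rot: [-65.1, 90.0, -153.6]
wrist_force: [0.2, 0.2, -0.3]
opening: 0.0005
time: 8.55
ee_pos: [0.5587, 0.1437, 0.0773]
tcp_rot: [-53.9, 90.0, -142.5]
wrist_force: [0.4, 0.4, -0.9]
opening: -0.0
time: 9.55
ee_pos: [0.5583, 0.1584, 0.0773]
tcp_rot: [20.6, 90.0, -68.0]
wrist_force: [0.3, -0.8, 0.0]
opening: -0.0004
[0.55833435 0.15838038 0.07731495] [ 0.34774668 -0.84058818  0.02602627] 9.55 -0.0003854689616971875
[(array([219, 163,  44,  13, 539], dtype=int32), array([0.63132598, 0.17614   , 0.075     ])), (array([273, 165,   4,  11,  35], dtype=int32), array([0.63115016, 0.0533706 , 0.075     ]))]
```

View pics/c3.png

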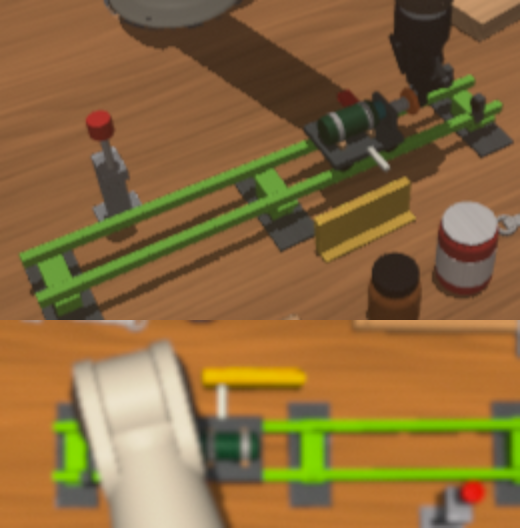

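It's holding well: pointer at y=0.053 against the plate's -0.059 to 0.078 (zone x about +44 mm), 0.8 N on the buffer, and the pin is up. I'll hold 2 s more, then let it down.

```bash
python3 -m jog '0 0 0 0; 0 0 0 0; 0 0 0 0; 0 0 0 0; 0 0 0 0; 0 0 0 0; 0 0 0 0; 0 0 0 0'
python3 -m jog '0 0 0 0; 0 0 0 0; 0 0 0 0; 0 0 0 0; 0 0 0 0; 0 0 0 0; 0 0 0 0; 0 0 0 0'
python3 -m jog '0 0 -1 0; 0 0 -3 0; 0 0 -6 0; 0 0 -10 0; 0 0 -15 0; 0 0 -20.5 0; 0 0 -26 0; 0 0 -31.5 0'
python3 -m jog '0 0 -5.5 0; 0 0 -11 0; 0 0 -16.5 0; 0 0 -22 0; 0 0 -27.5 0; 0 0 -33 0; 0 0 -38.5 0; 0 0 -44 0'
python3 -m jog '0 0 -5.5 0; 0 0 -11 0; 0 0 -16.5 0; 0 0 -22 0; 0 0 -27 0; 0 0 -31.5 0; 0 0 -36 0; 0 0 -40 0'
python3 -m jog '0 0 -4 0; 0 0 -8 0; 0 0 -12 0; 0 0 -16 0; 0 0 -20 0; 0 0 -24 0; 0 0 -28 0; 0 0 -30 0'
python3 - <<'E'
from h import *
c=camera("top"); a=cv2.cvtColor(c["color"],cv2.COLOR_RGB2BGR)[140:220,190:390]
h=cv2.cvtColor(c["color"],cv2.COLOR_RGB2HSV); m=cv2.inRange(h,np.array((0,0,150)),np.array((180,90,255))); z=m*0; z[163:176,205:400]=m[163:176,205:400]
n,l,st,ce=cv2.connectedComponentsWithStats(z); print([(st[i],onz(c,*ce[i],.075)) for i in range(1,n)])
b=cv2.cvtColor(camera("scene")["color"],cv2.COLOR_RGB2BGR)[140:300,60:320]
cv2.imwrite("pics/d.png",np.vstack([cv2.resize(b,(520,320)),cv2.resize(a,(520,208))]))
E
```

```text
time: 10.65
ee_pos: [0.5583, 0.1585, 0.0773]
tcp_rot: [46.5, 90.0, -42.1]
wrist_force: [0.2, 0.4, 0.3]
opening: -0.0007
time: 11.65
ee_pos: [0.5583, 0.1585, 0.0773]
tcp_rot: [-98.8, 90.0, 172.7]
wrist_force: [-0.7, -0.4, -0.4]
opening: -0.0002
time: 12.65
ee_pos: [0.5575, 0.1904, 0.0773]
tcp_rot: [-177.7, 90.0, 93.8]
wrist_force: [-0.2, 0.0, -0.1]
opening: -0.0
time: 13.65
ee_pos: [0.5564, 0.2343, 0.0773]
tcp_rot: [-42.7, 90.0, -131.2]
wrist_force: [-0.5, -0.3, 0.4]
opening: -0.0002
time: 14.65
ee_pos: [0.5554, 0.2742, 0.0773]
tcp_rot: [110.9, 90.0, 22.3]
wrist_force: [0.4, 0.2, 0.0]
opening: 0.0001
time: 15.65
ee_pos: [0.5547, 0.3042, 0.0773]
tcp_rot: [-125.4, 90.0, 146.1]
wrist_force: [0.6, 0.2, -0.0]
opening: -0.0001
[(array([239, 165,   4,  11,  38], dtype=int32), array([0.62546584, 0.1763262 , 0.075     ])), (array([205, 167,   5,   9,  23], dtype=int32), array([0.61676767, 0.29824981, 0.075     ]))]
```

View pics/d.png

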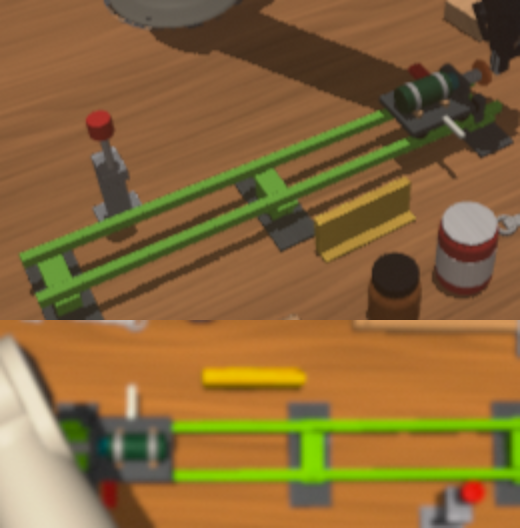

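The trolley is against the horns (travel about 0.48) and the pin is up. Next I'll move the hand clear and check.

```bash
python3 -m jog '0 0 -10 0; -20 0 -20 0; -50 0 -20 0; -80 0 -20 0; -110 0 -20 0; -130 0 -20 0; -140 0 -20 0; -140 0 -20 0'
python3 -m jog '0 0 0 0; 0 0 0 0; 0 0 0 0; 0 0 0 0; 0 0 0 0; 0 0 0 0; 0 0 0 0; 0 0 0 0'
python3 - <<'E'
from h import *
c=camera("top"); a=cv2.cvtColor(c["color"],cv2.COLOR_RGB2BGR)
h=cv2.cvtColor(c["color"],cv2.COLOR_RGB2HSV); m=cv2.inRange(h,np.array((0,0,150)),np.array((180,90,255))); z=m*0; z[163:176,205:400]=m[163:176,205:400]
n,l,st,ce=cv2.connectedComponentsWithStats(z); print([(st[i],onz(c,*ce[i],.075)) for i in range(1,n)])
b=cv2.cvtColor(camera("scene")["color"],cv2.COLOR_RGB2BGR)
cv2.imwrite("pics/e.png",np.hstack([cv2.resize(b,(400,300)),cv2.resize(a,(400,300))]))
E
```

```text
time: 16.75
ee_pos: [0.5543, 0.3243, 0.2175]
tcp_rot: [122.1, 90.0, 33.6]
wrist_force: [-0.8, -0.3, -0.5]
opening: -0.0002
time: 17.75
ee_pos: [0.5542, 0.3239, 0.2173]
tcp_rot: [27.8, 90.0, -60.7]
wrist_force: [0.7, -0.5, -0.4]
opening: 0.0001
[(array([239, 165,   4,  11,  38], dtype=int32), array([0.62546584, 0.1763262 , 0.075     ]))]
```

View pics/e.png

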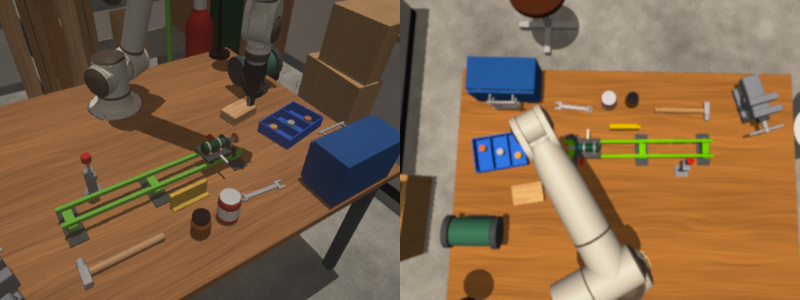

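The hand is clear, the trolley is still at the horns at (220,148) in the left panel, the pin is up, and the bystanders are where they were.

```bash
python3 -c "from workcell import bot; print(bot.job_done())"
```

```text
the job is handed in; nothing more can be done
None
```

The job is done and handed in; no verdict was reported. I pulled the pin up about 30 mm and let the trolley run free. I then caught it on its buffer with the shut fingers, held it beside the yellow plate, let it down against the horns at about 0.035 m/s, and took the hand away.

- **Free run:** pictures put the trolley at 91, 97 and 105 mm of travel, moving at about 0.145 m/s. From these I planned first contact at roughly 170–230 mm.
- **Catch:** it stopped at about 360 mm of travel, with the pointer roughly 44 mm downhill of the plate's middle (limit 75 mm), and I held it there for more than 2 s.
- **Buffer:** the simulation I planned the catch with gave at most 7.5 mm of compression. I did not measure the real compression.
- **End state:** the last two pictures, about 2 s apart, show the trolley still at about 483 mm by image, against the horns at 480 mm. The pin is up, the bystanders look unmoved, and the hand is about 0.13 m above the buffer with no force beyond sensor noise. Finish time was about 17.9 s of the 42 s allowed.
- **Disagreement:** top-view and wrist-view estimates of the buffer's height differed by about 14 mm. I used 0.098 m, which agreed with the rail and knob geometry.

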